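# Clamp a shaft in a V-block against its end stop

### The job

The turned steel shaft lies loose in the clamped V-block, short of the end stop. Slide it gently along the vee until its end is fully home against the stop, then screw the black clamp knob down (clockwise), letting your grip travel down with the knob rather than pushing or pulling along its stem, until the clamp holds the shaft finger-tight but not overtightened. Let go, and leave everything else on the bench where it is.

Things in the scene. Friction and masses are not known exactly. Their poses are not given: they have to be found in the camera images.
- fixture: Drilling fixture bolted to the bench. Origin on the bench under the centre of its V-block; y runs along the vee towards the end stop, z up. Base plate 150 (x) by 165 mm (y -70 to +95), 12 mm thick. Steel V-block 70 mm wide (x), 100 mm long (y -50 to +50), top at z = 62, vee of 90 degrees; a seated 30 mm shaft has its axis at x = 0, z = 61 mm
- bridge_top (a point): middle of the top of the dark steel stirrup's bridge, 108 mm above the bench, at fixture x = y = 0. The bridge is 100 mm (x) by 26 mm (y) and 16 mm thick and straddles the V-block; the clamp screw goes down through its middle. It springs 1 mm for 120 N along the screw. Same axes as the fixture
- stop_face (a point): the stop: middle of the steel button on which the shaft's inner end must come to bear, at fixture (0, 58, 61) mm. Same axes as the fixture
- end_stop: fixed aluminium plate that carries the button, at the +y end of the V-block: 60 mm wide (x), y from 60 to 72, top at z = 82 mm over the bench; its origin is 12 mm above the fixture's, same axes
- shaft: Turned steel shaft lying loose in the vee, +y towards the stop: 30 mm diameter, 120 mm long, with a 22 mm diameter, 25 mm long spigot at its outer (-y) end. Origin on its axis, mid-length of the 30 mm part. 0.6 to 0.95 kg; sliding it takes some 3 to 11 N until it meets the stop. It starts 14 to 36 mm short of the stop
- shaft_outer (a point): middle of the outer end face of the spigot, 85 mm from the shaft's origin along its -y; overhangs the V-block (37 mm when home), free to be pushed from outside
- shaft_inner (a point): middle of the inner end face of the shaft, 60 mm from its origin along its +y
- knob_top (a point): middle of the top of the clamp's round fluted black knob: vertical axis, 34 mm diameter, 26 mm tall, free all round; underside 16 to 22 mm above the bridge at the start. Clockwise from above drives it down 15 mm a turn (2.4 mm per rad; steep quick-acting thread). It drags 0.14 N m either way and stays where left; let go when very tight, it springs back until the pad presses with some 60 N
- clamp_foot: brass pad, 20 mm across, that the knob's screw drives down under the bridge; it does not turn. Origin at the knob's underside, z up. It starts 4 to 10 mm (1.7 to 4.2 rad) off the shaft; where they meet must be felt: the hand then feels an added anticlockwise torque of 0.024 N m per 10 N, about 0.4 N m per rad. Finger-tight: 0.1 to 0.3 N m over free (at rest the drag may show either sign)
- spare_vblock: loose spare steel V-block, 70 x 100 x 50 mm, no clamp, no shaft in it; origin under its centre
- wrench: loose combination wrench, 180 mm, lying flat; origin under its middle
- mallet: loose black-headed hammer, 260 mm, lying; origin under the middle of its length
- setup_block: loose steel setup block with six holes, 76 x 51 x 25 mm; origin under its centre
- hex_key: loose L-shaped hex key, 90 x 28 mm, 6 mm thick, lying flat; origin near the middle of its long leg
- parts_tray: loose open tray of turned bits, 160 x 110 x 45 mm; origin under its centre
- coffee_cup: loose paper coffee cup, 84 mm across, 110 mm tall; origin under its centre
- oil_bottle: loose white oil bottle with a cap, 64 mm across, 160 mm tall; origin under its centre
There are look-alikes about, which are no part of the job. What is shaped like the fixture but pink is not meant.

How it is judged:
By the outcome, as a careful person would: the job done as asked, in the order asked, and still so for the second after the job is handed in, with the robot touching nothing.
It also fails if it takes over 72 s, if anything falls off the work surface, if the arm or the gripper's body presses on something with over 40 N, if the wrist force passes 120 N, or if a joint passes its speed limit or range.

### The arm

A 6-joint arm with a two-finger parallel gripper is mounted at the origin on the work surface. World frame = base frame: x ahead of the robot, y to its left, z up, the work surface at z = 0. Lengths are in m, angles in degrees, forces in N, time in s.
With the tool pointing down it reaches from about 0.35 to 0.725 m from the base axis. Payload 6 kg.
Tool frame: the origin (TCP) lies midway between the tips of the shut fingers; the grasp point (between the pads) lies robot.grip_point_offset behind it (robot.grip_point_offset is the distance from the TCP to the grasp point, in m); z points along the fingers, y is the line along which they close (so a half turn about z gives the same grasp; the last joint's range is limited). The gripper opens to 85 mm and grips with 20 to 120 N. Pads are 22 mm wide; open, the fingers measure 114 mm over their backs; the gripper's body (76 mm by 85 mm) begins 54 mm behind the grasp point. The pads swing forward as they close: fully open they stand 13 mm farther back than shut.
Start: joints at [-45.395, 2.303, 4.859, 0, -92.561, -19.12], TCP at [0.258, -0.542, 0.231] pointing down, gripper open.
Joint ranges: [-146.85, 146.85], [-73.84, 115.35], [-62.03, 85.46], [-188.31, 113.3], [-161.28, -10.13], [-171.36, 171.36]. Speed limits (degrees/s): [147.25, 147.25, 172.46, 180, 180, 180].

### API

Orientations are given as a 3x3 rotation matrix whose columns are the frame's x, y, z axes.
In Python, from bench import robot gives the robot as it stands.
- The arm moves only by the tool drive_tool, never from a script. Its argument "increments" is a list of rows, each an object with "turn": the turn, a rotation vector about the world's x, y, z in degrees, a list of three; "delta_pos": the shift along the world's x, y, z in m, a list of three; "claw": the opening, from 0 (shut) to 1 (fully open). In form: [{"turn": [ax, ay, az], "delta_pos": [x, y, z], "claw": claw}, ...]. A call has 1 to 20 rows; each row is the pose to reach, as a shift and turn from the pose commanded when the call began; what a row does not reach only later rows make up. A row lasts 1/8 s, in which the tool goes at most 62.5 mm and 10.7 degrees, less where a joint would pass 70% of its speed; a pose out of reach is approached as far as the arm can. A call with a gripper value outside its range is refused whole. The fingers move at their own pace and stop on an object; "newtons" is the grip in N (left out, the last holds). Time passes only in rows, so rows that repeat a pose let the fingers close. It gives the time, the measured TCP pose, the force, the opening and the grip force at its end, in the units of the state.
- robot.state(): the state, without advancing time (a new reading comes with each control period).
- robot.camera(name): name is "side" or "top"; returns (picture, depth): 480x640x3 uint8, red, green, blue; 480x640 float32, m along the optical axis (not along the pixel's ray), 0 where there is no reading.
- robot.calibration(name): a dict with "intrinsics" (3x3 intrinsics, pixels), "position" and "attitude" of the camera in the world. Camera axes: x right, y down, z forward; pixel columns grow to the right and rows downward; lengths in m; the calibration is good to about 2 mm. A picture is of the moment at which its call begins. calibration takes no time and is no camera call.
- robot.job_done(): hands the job in; it is judged then, once.
Trained networks look in the newest picture that a camera, given by its name, has taken for a name from the list of things; names that differ only in an ending like _2 or _b are one class to them, and where a whole thing is asked for, a point or a joint stands for the part that bears it (a point fixed in the world has none). Each returns a list of dicts, best first, with "p" (0 to 1); they miss things now and then, are a little off and sometimes report something else, mostly with a low value. They report only what shows in the picture. A call takes as long as a camera call. They do not tell look-alikes from the thing itself.
- robot.search_frame(camera, name): "rect" ([centre column, centre row, width, height] in pixels, round what is visible of it).
- robot.regions_of(camera, name): "mask" (480x640 bool, what is visible of it) and "rect" ([centre column, centre row, width, height] in pixels, round what is visible of it).
- robot.place_of(camera, name): "uv" ([column, row] in pixels: a listed point, or the origin of a listed thing).
The state is a dict: "time": time; "joint_positions": joint angles; "joint_vel": joint speeds; "effort": joint torques, N m; "ee_pos": TCP position; "orientation": TCP orientation; "wrist_force": force on the tool from outside, world axes, zero at the start; "ft_torque": the same for the moment, N m; "grip_width": opening from 0.0 (shut) to 1.0 (fully open); "grip_force": force on a finger pad.
Only numpy, scipy, OpenCV 4.12 (cv2) and the standard library are available. Lean on these libraries where they do the work, as an engineer would, in place of code of your own. Each camera call takes 0.05 s, during which the arm holds its last target. There are 200 camera calls.

## Working session

There is one attempt and no reset: what is moved stays moved. The work goes in short steps, Python scripts to look and compute and a tool call to move; the robot and the scene stay as the last step left them, time stands still between calls to the robot, and variables do not carry over. Pictures are saved under pics/ and viewed, at most 10 in all, crops included, and the job is handed in when it is done.

Besides the shell and the picture viewer there is one more tool, called by a JSON object that holds its "op" and its "data". drive_tool: Moves the arm, as the interface text tells. Its arguments: {"type":"object","properties":{"increments":{"type":"array","items":{"type":"object","properties":{"turn":{"type":"array","items":{"type":"number"}},"delta_pos":{"type":"array","items":{"type":"number"}},"claw":{"type":"number"}}}},"newtons":{"type":"number"}},"required":["increments"]}

```bash
mkdir -p pics
cat > h.py <<'E'
from bench import robot
import numpy as np, cv2
def cal(c):
    k=robot.calibration(c); return np.array(k["intrinsics"]),np.array(k["position"]),np.array(k["attitude"])
def ray(c,uv):
    K,p,R=cal(c); d=R@np.linalg.inv(K)@np.array([uv[0],uv[1],1.0]); return p,d
def at_z(c,uv,z):
    p,d=ray(c,uv); return p+d*(z-p[2])/d[2]
def proj(c,P):
    K,p,R=cal(c); q=K@(R.T@(np.array(P)-p)); return q[:2]/q[2]
def tri(a,b):
    (p,d),(q,e)=a,b; d=d/np.linalg.norm(d); e=e/np.linalg.norm(e)
    s=np.linalg.lstsq(np.c_[d,-e],q-p,rcond=None)[0]; A=p+s[0]*d;B=q+s[1]*e
    return (A+B)/2,np.linalg.norm(A-B)
E
python3 - <<'E'
from h import *
np.set_printoptions(precision=3,suppress=True)
print(robot.grip_point_offset); print(robot.state())
for c in("side","top"):
    im,d=robot.camera(c); cv2.imwrite(f"pics/{c}0.png",im[:,:,::-1]); print(c,cal(c))
for n in("knob_top","shaft_outer","bridge_top","stop_face","fixture","shaft"):
    for c in("side","top"):
        for r in robot.place_of(c,n)[:3]: print(n,c,np.array(r["uv"]),round(r["p"],2))
E
```

```text
0.0187
{'time': 0.0, 'joint_positions': array([-45.395,   2.339,   4.801,  -0.028, -92.56 , -19.119]), 'joint_vel': array([-0.115,  0.062,  0.125, -0.025, -0.01 , -0.052]), 'effort': array([ -0.001, -36.821,  34.742,   6.933,  -0.005,   0.   ]), 'ee_pos': array([ 0.258, -0.541,  0.23 ]), 'orientation': array([[-0.903, -0.43 , -0.001],
       [-0.43 ,  0.903,  0.002],
       [ 0.   ,  0.002, -1.   ]]), 'wrist_force': array([ 0.159,  0.905, -0.343]), 'ft_torque': array([ 0.006, -0.044,  0.026]), 'grip_force': 0.0, 'grip_width': 0.9968421637629875}
side (array([[529.587,   0.   , 324.137],
       [  0.   , 529.587, 232.364],
       [  0.   ,   0.   ,   1.   ]]), array([-0.003,  0.952,  0.998]), array([[-0.893, -0.276,  0.355],
       [-0.45 ,  0.566, -0.691],
       [-0.01 , -0.777, -0.629]]))
top (array([[602.792,   0.   , 321.422],
       [  0.   , 602.792, 243.99 ],
       [  0.   ,   0.   ,   1.   ]]), array([0.202, 0.005, 1.443]), array([[-0.13 , -0.968,  0.212],
       [-0.991,  0.128, -0.025],
       [-0.003, -0.214, -0.977]]))
knob_top side [314.5 226.9] 0.74
knob_top side [212.
[... 257 characters left out ...]
p side [398.3 370.7] 0.86
bridge_top side [315.8 241.3] 0.7
bridge_top side [215.4 216. ] 0.61
bridge_top top [305.4 243.9] 0.69
bridge_top top [186.7 411.4] 0.66
bridge_top top [271.9 124.2] 0.6
stop_face side [297.4 262.8] 0.88
stop_face side [377.6 397.6] 0.81
stop_face side [198.7 237.5] 0.74
stop_face top [247.9 122.3] 0.79
stop_face top [280.7 238. ] 0.68
stop_face top [167.5 405.5] 0.6
fixture side [216.7 248. ] 0.87
fixture side [394.  399.8] 0.84
fixture side [318.4 270. ] 0.72
fixture top [305.7 251.5] 0.92
fixture top [276.7 146. ] 0.9
fixture top [195.5 412.4] 0.69
shaft side [325.  248.3] 0.79
shaft top [313.4 249.3] 0.94
shaft top [347.  262.9] 0.54
shaft top [281.5 239. ] 0.32
```

View pics/side0.png

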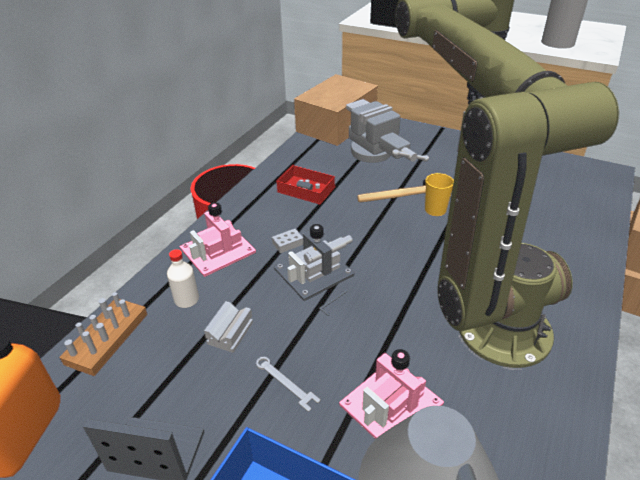

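View pics/top0.png

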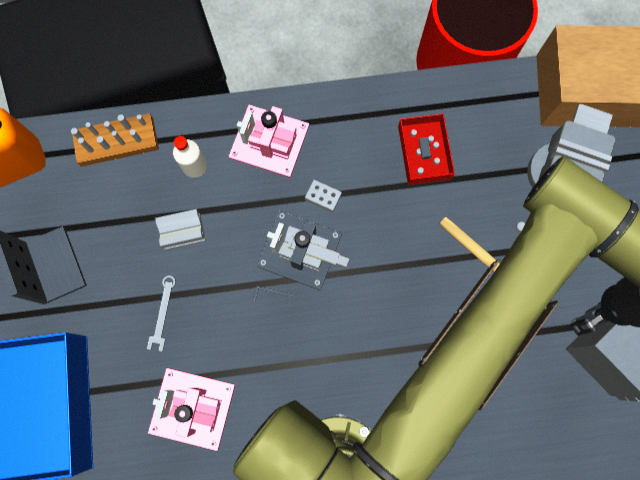

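Run:
```python
from h import *
np.set_printoptions(precision=4,suppress=True)
P={}
for n,a,b in(("knob",(314.5,226.9),(298,237.8)),("outer",(348.5,240.2),(346.5,259.6)),("bridge",(315.8,241.3),(305.4,243.9)),("stop",(297.4,262.8),(280.7,238)),("fix",(318.4,270),(305.7,251.5)),("shaft",(325,248.3),(313.4,249.3))):
    P[n]=tri(ray("side",a),ray("top",b)); print(n,*P[n])
d=P["stop"][0]-P["outer"][0]; print(np.degrees(np.arctan2(d[1],d[0])),np.linalg.norm(d))
```

```text
knob [0.5021 0.0218 0.1594] 0.0006220111584931588
outer [ 0.4567 -0.0841  0.0533] 0.005717806116876216
bridge [0.5028 0.0086 0.1002] 0.007427058365571109
stop [0.5319 0.0641 0.058 ] 0.003269066954096161
fix [ 0.5018  0.0091 -0.0008] 0.0016293691298295094
shaft [ 0.4902 -0.0096  0.068 ] 0.0018357182401976873
63.102202202610975 0.16623880935128033
```

The grey fixture is in the middle of both views: knob at about (316,231) in side and (302,239) in top. The shaft's spigot points right and down, at (349,239) in side and (346,261) in top. The two pink fixtures are look-alikes. I'll refine the fixture's axes from the depth.

```bash
cat >> h.py <<'E'
def cloud(c):
    im,d=robot.camera(c); K,p,R=cal(c); v,u=np.mgrid[:480,:640]
    X=np.stack([u,v,np.ones_like(u)],-1)@np.linalg.inv(K).T*d[...,None]
    return im,d,X@R.T+p
E
python3 - <<'E'
from h import *
np.set_printoptions(precision=4,suppress=True)
for c in("top","side"):
    im,d,X=cloud(c)
    near=(d>0)&(np.hypot(X[...,0]-.5,X[...,1]-.01)<.14)
    z=X[...,2]
    m=near&(z>.007)&(z<.03); 
    r=cv2.minAreaRect((X[m][:,:2]*1000).astype(np.float32)); print(c,"plate",m.sum(),r)
    m=near&(z>.135)&(np.hypot(X[...,0]-.5,X[...,1]-.015)<.04); Q=X[m]; t=Q[Q[:,2]>Q[:,2].max()-.006]
    print("knob",m.sum(),np.percentile(Q[:,2],[50,90,100]),(t.min(0)+t.max(0))/2,t.mean(0),t.max(0)-t.min(0))
    m=near&(z>.100)&(z<.114); r=cv2.minAreaRect((X[m][:,:2]*1000).astype(np.float32)); print("bridge",m.sum(),r,np.median(z[m]))
    for n in("shaft","shaft_outer"):
        for q in robot.regions_of(c,n)[:1]:
            mm=q["mask"]&near&(z>.055)&(z<.09); Q=X[mm]
            if len(Q)<10: continue
            a=np.array([np.cos(np.radians(64)),np.sin(np.radians(64))]); s=(Q[:,:2]-[.5,.01])@a
            vx=cv2.fitLine(Q[:,:2].astype(np.float32),cv2.DIST_L2,0,.001,.001).ravel()
            print(n,q["p"],mm.sum(),np.degrees(np.arctan2(vx[1],vx[0])),vx[2:],"s",s.min(),s.max(),"zmax",np.percentile(Q[:,2],[50,95,100]))
    cv2.imwrite(f"pics/{c}z.png",cv2.resize(im[180:310,250:390] if c=="side" else im[190:310,240:370],None,fx=4,fy=4,interpolation=cv2.INTER_CUBIC)[:,:,::-1])
E
```

```text
top plate 2471 ((496.2803955078125, 7.7794647216796875), (263.4920654296875, 273.5749206542969), 39.01848602294922)
knob 212 [0.1513 0.1549 0.1593] [0.5024 0.0138 0.1563] [0.5027 0.0149 0.1549] [0.0307 0.0286 0.006 ]
bridge 325 ((503.6405334472656, 13.122306823730469), (26.483484268188477, 100.38512420654297), 62.157379150390625) 0.108297207961777
shaft 0.87 576 62.959656 [ 0.4802 -0.0268] s -0.10613618896292819 0.03928306648071771 zmax [0.0731 0.0796 0.0891]
shaft_outer 0.92 567 62.640926 [ 0.4788 -0.0294] s -0.10613618896292819 0.03928306648071771 zmax [0.073  0.0794 0.0861]
side plate 1425 ((516.884765625, 19.57244873046875), (166.22923278808594, 258.510009765625), 62.14581298828125)
knob 151 [0.1491 0.153  0.1548] [0.5004 0.0147 0.1518] [0.5012 0.0134 0.1513] [0.0323 0.0354 0.0059]
bridge 236 ((501.1603698730469, 13.317573547363281), (27.922203063964844, 102.6982192993164), 62.84709930419922) 0.1065002976374147
shaft 0.85 342 61.55259 [ 0.4812 -0.0109] s -0.10490026095218163 0.04014790469310728 zmax [0.07   0.0765 0.079 ]
shaft_outer 0.57 383 61.459023 [ 0.4811 -0.0131] s -0.10816606596839877 0.04014790469310728 zmax [0.07   0.0766 0.0803]
```

View pics/topz.png

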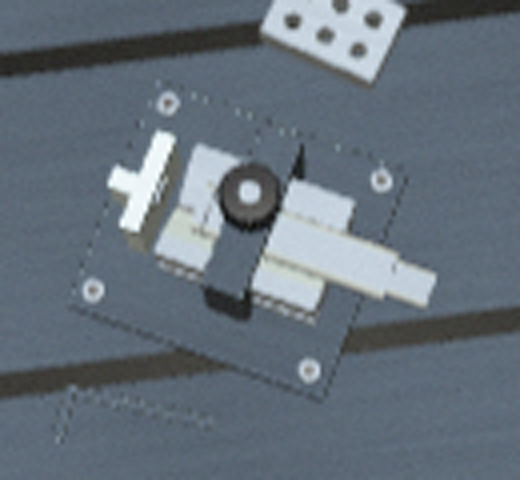

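View pics/sidez.png

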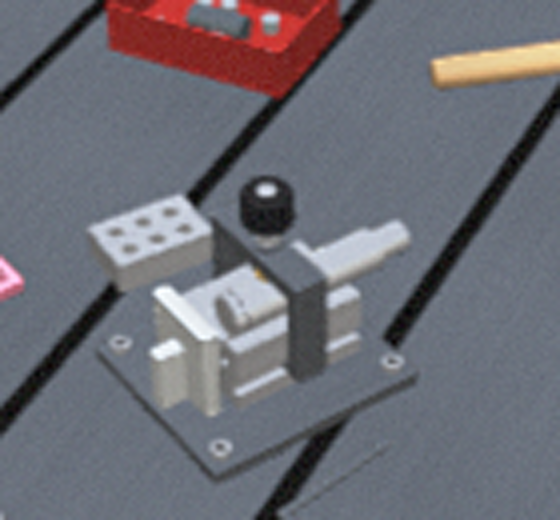

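The fixture centre is at about (0.502, 0.013), with the vee axis at about 62.3° and the spigot face near (0.451, -0.084, 0.061). About 22 mm of travel is left. I'll move to a standoff behind the spigot with the fingers shut.

{"op": "drive_tool", "data": {"increments": [{"delta_pos": [0.008, 0.02, 0], "turn": [0, 0, 2], "claw": 0}, {"delta_pos": [0.028, 0.068, 0], "turn": [0, 0, 7], "claw": 0}, {"delta_pos": [0.05, 0.12, 0], "turn": [0, 0, 12], "claw": 0}, {"delta_pos": [0.072, 0.174, -0.005], "turn": [0, 0, 17], "claw": 0}, {"delta_pos": [0.094, 0.228, -0.01], "turn": [0, 0, 22], "claw": 0}, {"delta_pos": [0.116, 0.282, -0.015], "turn": [0, 0, 27], "claw": 0}, {"delta_pos": [0.138, 0.334, -0.02], "turn": [0, 0, 31], "claw": 0}, {"delta_pos": [0.156, 0.378, -0.03], "turn": [0, 0, 34], "claw": 0}, {"delta_pos": [0.168, 0.408, -0.05], "turn": [0, 0, 36], "claw": 0}, {"delta_pos": [0.174, 0.422, -0.075], "turn": [0, 0, 36.8], "claw": 0}, {"delta_pos": [0.174, 0.422, -0.1], "turn": [0, 0, 36.8], "claw": 0}, {"delta_pos": [0.174, 0.422, -0.1], "turn": [0, 0, 36.8], "claw": 0}, {"delta_pos": [0.174, 0.422, -0.1], "turn": [0, 0, 36.8], "claw": 0}], "newtons": 60}}

```text
time: 2.62
ee_pos: [0.4326, -0.1199, 0.1326]
orientation: [[-0.465, -0.885, 0.002], [-0.885, 0.465, -0.0], [-0.0, -0.002, -1.0]]
wrist_force: [-0.6, -0.4, 0.7]
grip_width: 0.001
grip_force: 0.0
```

Run:
```python
from h import *
np.set_printoptions(precision=4,suppress=True)
s=robot.state(); print(s["time"],s["ee_pos"],s["orientation"],s["wrist_force"],s["ft_torque"],s["joint_positions"],s["grip_width"])
im,_=robot.camera("side"); cv2.imwrite("pics/s2.png",cv2.resize(im[110:310,250:450],None,fx=3,fy=3)[:,:,::-1])
for P in([.451,-.084,.061],[.502,.0132,.108],[.529,.0646,.061]): print(proj("side",P))
```

```text
2.625 [ 0.4326 -0.1199  0.1326] [[-0.4653 -0.8852  0.0015]
 [-0.8852  0.4653 -0.0005]
 [-0.0003 -0.0016 -1.    ]] [-0.5523 -0.3808  0.6583] [-0.0129  0.0224  0.0212] [ 10.5008 -21.4758 -26.3398   0.0432 -85.056  -38.2317] 0.0007270166709849636
[349.4097 238.441 ]
[316.5964 240.4556]
[298.8253 262.562 ]
```

View pics/s2.png

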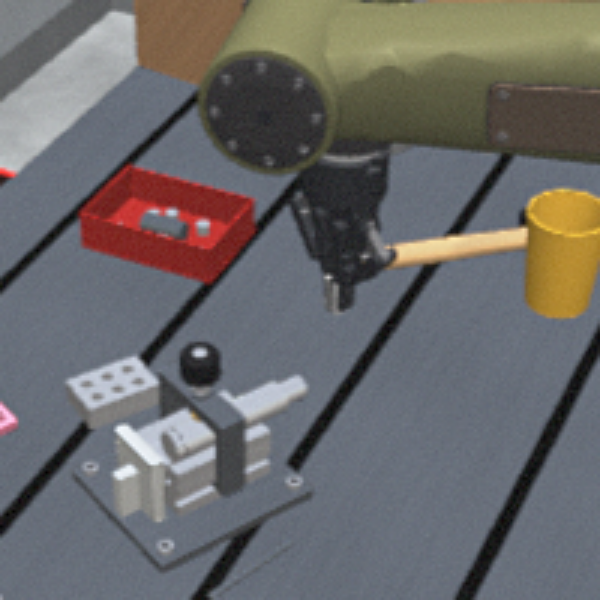

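The shut gripper hangs behind the spigot, which ends at (349,239) full-frame, and the vee lines up. I'll descend and approach.

{"op": "drive_tool", "data": {"increments": [{"delta_pos": [0, 0, -0.03], "claw": 0}, {"delta_pos": [0, 0, -0.06], "claw": 0}, {"delta_pos": [0, 0, -0.083], "claw": 0}, {"delta_pos": [0, 0, -0.083], "claw": 0}, {"delta_pos": [0.0047, 0.0089, -0.083], "claw": 0}, {"delta_pos": [0.0093, 0.0177, -0.083], "claw": 0}, {"delta_pos": [0.0112, 0.0212, -0.083], "claw": 0}, {"delta_pos": [0.013, 0.0248, -0.083], "claw": 0}, {"delta_pos": [0.0149, 0.0283, -0.083], "claw": 0}, {"delta_pos": [0.0158, 0.0301, -0.083], "claw": 0}, {"delta_pos": [0.0158, 0.0301, -0.083], "claw": 0}]}}

```text
invalid input at $.increments[0]: expected keys turn, delta_pos, claw
```

{"op": "drive_tool", "data": {"increments": [{"delta_pos": [0, 0, -0.03], "turn": [0, 0, 0], "claw": 0}, {"delta_pos": [0, 0, -0.06], "turn": [0, 0, 0], "claw": 0}, {"delta_pos": [0, 0, -0.083], "turn": [0, 0, 0], "claw": 0}, {"delta_pos": [0, 0, -0.083], "turn": [0, 0, 0], "claw": 0}, {"delta_pos": [0.0047, 0.0089, -0.083], "turn": [0, 0, 0], "claw": 0}, {"delta_pos": [0.0093, 0.0177, -0.083], "turn": [0, 0, 0], "claw": 0}, {"delta_pos": [0.0112, 0.0212, -0.083], "turn": [0, 0, 0], "claw": 0}, {"delta_pos": [0.013, 0.0248, -0.083], "turn": [0, 0, 0], "claw": 0}, {"delta_pos": [0.0149, 0.0283, -0.083], "turn": [0, 0, 0], "claw": 0}, {"delta_pos": [0.0158, 0.0301, -0.083], "turn": [0, 0, 0], "claw": 0}, {"delta_pos": [0.0158, 0.0301, -0.083], "turn": [0, 0, 0], "claw": 0}]}}

```text
time: 4.05
ee_pos: [0.4476, -0.0901, 0.0483]
orientation: [[-0.465, -0.885, -0.001], [-0.885, 0.465, -0.001], [0.002, 0.0, -1.0]]
wrist_force: [-2.5, -4.5, 1.2]
grip_width: -0.003
grip_force: 2.6
```

In contact at about 5 N. I'll push on about 13 mm.

{"op": "drive_tool", "data": {"increments": [{"delta_pos": [0.0007, 0.0013, 0], "turn": [0, 0, 0], "claw": 0}, {"delta_pos": [0.0014, 0.0027, 0], "turn": [0, 0, 0], "claw": 0}, {"delta_pos": [0.0021, 0.004, 0], "turn": [0, 0, 0], "claw": 0}, {"delta_pos": [0.0028, 0.0053, 0], "turn": [0, 0, 0], "claw": 0}, {"delta_pos": [0.0035, 0.0066, 0], "turn": [0, 0, 0], "claw": 0}, {"delta_pos": [0.0042, 0.008, 0], "turn": [0, 0, 0], "claw": 0}, {"delta_pos": [0.0049, 0.0093, 0], "turn": [0, 0, 0], "claw": 0}, {"delta_pos": [0.0056, 0.0106, 0], "turn": [0, 0, 0], "claw": 0}, {"delta_pos": [0.006, 0.0115, 0], "turn": [0, 0, 0], "claw": 0}]}}

```text
time: 5.18
ee_pos: [0.4536, -0.0789, 0.0485]
orientation: [[-0.466, -0.885, -0.001], [-0.885, 0.466, -0.002], [0.002, 0.0, -1.0]]
wrist_force: [-2.0, -5.9, 3.0]
grip_width: -0.001
grip_force: 3.1
```

{"op": "drive_tool", "data": {"increments": [{"delta_pos": [0.0004, 0.0007, 0], "turn": [0, 0, 0], "claw": 0}, {"delta_pos": [0.0007, 0.0013, 0], "turn": [0, 0, 0], "claw": 0}, {"delta_pos": [0.0011, 0.002, 0], "turn": [0, 0, 0], "claw": 0}, {"delta_pos": [0.0014, 0.0027, 0], "turn": [0, 0, 0], "claw": 0}, {"delta_pos": [0.0018, 0.0034, 0], "turn": [0, 0, 0], "claw": 0}]}}

```text
time: 5.8
ee_pos: [0.4554, -0.0755, 0.0485]
orientation: [[-0.466, -0.885, -0.001], [-0.885, 0.466, -0.002], [0.002, 0.0, -1.0]]
wrist_force: [-3.9, -5.6, 2.3]
grip_width: -0.001
grip_force: 3.1
```

{"op": "drive_tool", "data": {"increments": [{"delta_pos": [0.0002, 0.0004, 0], "turn": [0, 0, 0], "claw": 0}, {"delta_pos": [0.0005, 0.0009, 0], "turn": [0, 0, 0], "claw": 0}, {"delta_pos": [0.0007, 0.0013, 0], "turn": [0, 0, 0], "claw": 0}]}}

```text
time: 6.18
ee_pos: [0.4561, -0.0743, 0.0485]
orientation: [[-0.466, -0.885, -0.001], [-0.885, 0.466, -0.002], [0.002, 0.0, -1.0]]
wrist_force: [-2.0, -6.1, 2.6]
grip_width: -0.0
grip_force: 3.1
```

{"op": "drive_tool", "data": {"increments": [{"delta_pos": [0.0002, 0.0004, 0], "turn": [0, 0, 0], "claw": 0}, {"delta_pos": [0.0005, 0.0009, 0], "turn": [0, 0, 0], "claw": 0}, {"delta_pos": [0.0007, 0.0013, 0], "turn": [0, 0, 0], "claw": 0}]}}

```text
time: 6.55
ee_pos: [0.4568, -0.073, 0.0485]
orientation: [[-0.466, -0.885, -0.001], [-0.885, 0.466, -0.002], [0.002, 0.0, -1.0]]
wrist_force: [-3.3, -5.5, 2.6]
grip_width: 0.001
grip_force: 3.2
```

{"op": "drive_tool", "data": {"increments": [{"delta_pos": [0.0002, 0.0004, 0], "turn": [0, 0, 0], "claw": 0}, {"delta_pos": [0.0005, 0.0009, 0], "turn": [0, 0, 0], "claw": 0}, {"delta_pos": [0.0007, 0.0013, 0], "turn": [0, 0, 0], "claw": 0}]}}

```text
time: 6.92
ee_pos: [0.4569, -0.0726, 0.0485]
orientation: [[-0.466, -0.885, -0.003], [-0.885, 0.466, -0.004], [0.004, 0.001, -1.0]]
wrist_force: [-5.5, -10.4, 3.4]
grip_width: 0.003
grip_force: 5.7
```

The force has risen and the motion has stalled. I'll nudge a little more to confirm it is seated.

{"op": "drive_tool", "data": {"increments": [{"delta_pos": [0.0003, 0.0006, 0], "turn": [0, 0, 0], "claw": 0}, {"delta_pos": [0.0003, 0.0006, 0], "turn": [0, 0, 0], "claw": 0}]}}

```text
time: 7.18
ee_pos: [0.4569, -0.0726, 0.0485]
orientation: [[-0.466, -0.885, -0.003], [-0.885, 0.466, -0.005], [0.006, 0.001, -1.0]]
wrist_force: [-5.1, -11.3, 4.0]
grip_width: 0.002
grip_force: 6.4
```

Run:
```python
from h import *
np.set_printoptions(precision=4,suppress=True)
s=robot.state(); print(s["ee_pos"],s["wrist_force"],s["joint_positions"])
im,_=robot.camera("side"); cv2.imwrite("pics/s3.png",cv2.resize(im[200:300,260:380],None,fx=5,fy=5,interpolation=cv2.INTER_CUBIC)[:,:,::-1])
```

```text
[ 0.4569 -0.0726  0.0485] [ -5.0819 -11.3042   4.0298] [ 16.2667 -16.4055 -31.4238   0.204  -75.2369 -44.1021]
```

View pics/s3.png

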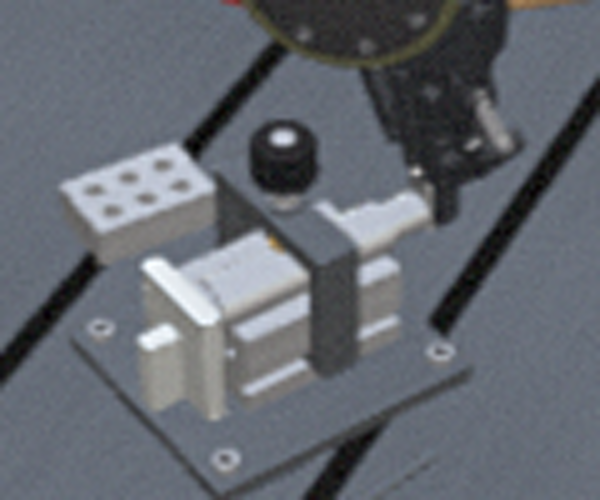

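The shaft's inner end now meets the stop plate at about crop (205,290). One firmer nudge will settle it, then I'll back off and rise.

{"op": "drive_tool", "data": {"increments": [{"delta_pos": [0.0004, 0.0008, 0], "turn": [0, 0, 0], "claw": 0}, {"delta_pos": [0.0007, 0.0013, 0], "turn": [0, 0, 0], "claw": 0}, {"delta_pos": [0.0007, 0.0013, 0], "turn": [0, 0, 0], "claw": 0}]}}

```text
time: 7.6
ee_pos: [0.4569, -0.0726, 0.0485]
orientation: [[-0.467, -0.884, -0.005], [-0.884, 0.467, -0.007], [0.008, 0.001, -1.0]]
wrist_force: [-6.9, -15.8, 4.7]
grip_width: -0.004
grip_force: 9.1
```

Firm at 17 N with no creep, so the shaft is home. I'll back off, rise, and turn the wrist to gain clockwise range.

{"op": "drive_tool", "data": {"increments": [{"delta_pos": [-0.007, -0.0133, 0], "turn": [0, 0, 0], "claw": 0}, {"delta_pos": [-0.014, -0.0266, 0], "turn": [0, 0, 0], "claw": 0}, {"delta_pos": [-0.014, -0.0266, 0.03], "turn": [0, 0, 0], "claw": 0}, {"delta_pos": [-0.014, -0.0266, 0.08], "turn": [0, 0, 10], "claw": 0.2}, {"delta_pos": [-0.014, -0.0266, 0.13], "turn": [0, 0, 20], "claw": 0.4}, {"delta_pos": [-0.014, -0.0266, 0.18], "turn": [0, 0, 30], "claw": 0.7}, {"delta_pos": [-0.004, -0.01, 0.18], "turn": [0, 0, 40], "claw": 0.7}, {"delta_pos": [0.006, 0.01, 0.18], "turn": [0, 0, 50], "claw": 0.7}, {"delta_pos": [0.016, 0.03, 0.18], "turn": [0, 0, 60], "claw": 0.7}, {"delta_pos": [0.026, 0.05, 0.18], "turn": [0, 0, 70], "claw": 0.7}, {"delta_pos": [0.036, 0.07, 0.18], "turn": [0, 0, 80], "claw": 0.7}, {"delta_pos": [0.0433, 0.0827, 0.18], "turn": [0, 0, 90], "claw": 0.7}, {"delta_pos": [0.0433, 0.0827, 0.18], "turn": [0, 0, 100], "claw": 0.7}, {"delta_pos": [0.0433, 0.0827, 0.18], "turn": [0, 0, 110], "claw": 0.7}, {"delta_pos": [0.0433, 0.0827, 0.18], "turn": [0, 0, 120], "claw": 0.7}, {"delta_pos": [0.0433, 0.0827, 0.18], "turn": [0, 0, 130], "claw": 0.7}, {"delta_pos": [0.0433, 0.0827, 0.18], "turn": [0, 0, 140], "claw": 0.7}, {"delta_pos": [0.0433, 0.0827, 0.18], "turn": [0, 0, 150], "claw": 0.7}, {"delta_pos": [0.0433, 0.0827, 0.18], "turn": [0, 0, 160], "claw": 0.7}, {"delta_pos": [0.0433, 0.0827, 0.18], "turn": [0, 0, 170], "claw": 0.7}]}}

```text
time: 10.1
ee_pos: [0.5021, 0.0139, 0.2283]
orientation: [[0.607, 0.795, 0.001], [0.795, -0.607, 0.001], [0.001, -0.0, -1.0]]
wrist_force: [0.1, 0.3, -0.3]
grip_width: 0.704
grip_force: 0.0
```

Run:
```python
from h import *
np.set_printoptions(precision=4,suppress=True)
s=robot.state(); print(s["time"],s["ee_pos"],s["orientation"],s["wrist_force"],s["ft_torque"],s["joint_positions"],s["grip_width"])
im,_,X=cloud("side"); z=X[...,2]
m=(z>.115)&(z<.16)&(np.hypot(X[...,0]-.502,X[...,1]-.0135)<.03)
print(m.sum(),X[m].min(0),X[m].max(0)) if m.any() else 0
for c in("side",):
    for r in robot.place_of(c,"shaft_outer")[:2]+robot.place_of(c,"knob_top")[:3]: print(r["uv"],r["p"])
a=np.array([.465,.885]);C=np.array([.502,.0132])
o=C-a*.087; print(proj("side",[*o,.061]),proj("side",[*C,.153]))
cv2.imwrite("pics/s4.png",cv2.resize(im[130:290,240:400],None,fx=3.5,fy=3.5,interpolation=cv2.INTER_CUBIC)[:,:,::-1])
```

```text
10.1 [0.5021 0.0139 0.2283] [[ 0.607   0.7947  0.0006]
 [ 0.7947 -0.607   0.0012]
 [ 0.0013 -0.0002 -1.    ]] [ 0.0658  0.2815 -0.3214] [0.0097 0.0581 0.0142] [ 24.5778 -12.7805  -9.5239  -0.0469 -93.1949 118.0485] 0.7041254936472519
193 [ 0.4836 -0.0057  0.1163] [0.5191 0.0327 0.1544]
[342.5, 243.2] 0.87
[215.9, 203.5] 0.74
[396.1, 352.3] 0.69
[313.5, 228.4] 0.46
[342.8577 241.5811] [316.259  227.0031]
```

View pics/s4.png

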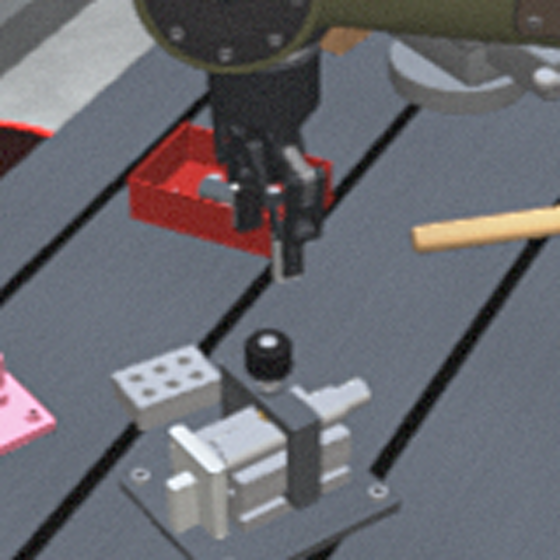

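The shaft's outer end at (342.5,243) agrees with the predicted home position (342.9,241.6). The gripper is centred over the knob at (316,227). I'll descend with a bit more pre-turn and close.

{"op": "drive_tool", "data": {"increments": [{"delta_pos": [0, 0, -0.03], "turn": [0, 0, 10], "claw": 0.7}, {"delta_pos": [0, 0, -0.06], "turn": [0, 0, 20], "claw": 0.7}, {"delta_pos": [0, 0, -0.085], "turn": [0, 0, 25], "claw": 0.7}, {"delta_pos": [0, 0, -0.1], "turn": [0, 0, 25], "claw": 0.7}, {"delta_pos": [0, 0, -0.106], "turn": [0, 0, 25], "claw": 0.7}, {"delta_pos": [0, 0, -0.106], "turn": [0, 0, 25], "claw": 0.7}, {"delta_pos": [0, 0, -0.106], "turn": [0, 0, 25], "claw": 0.5}, {"delta_pos": [0, 0, -0.106], "turn": [0, 0, 25], "claw": 0.3}, {"delta_pos": [0, 0, -0.106], "turn": [0, 0, 25], "claw": 0.3}, {"delta_pos": [0, 0, -0.106], "turn": [0, 0, 25], "claw": 0.3}, {"delta_pos": [0, 0, -0.106], "turn": [0, 0, 25], "claw": 0.3}], "newtons": 50}}

```text
time: 11.62
ee_pos: [0.5044, 0.0137, 0.1241]
orientation: [[0.221, 0.975, 0.006], [0.975, -0.221, 0.0], [0.001, 0.006, -1.0]]
wrist_force: [8.8, -2.6, -0.1]
grip_width: 0.381
grip_force: 50.5
```

```bash
cat > st.py <<'E'
from h import *
np.set_printoptions(precision=4,suppress=True)
s=robot.state(); R=s["orientation"]; print(s["time"],s["ee_pos"],"yaw",np.degrees(np.arctan2(R[1,0],R[0,0])),s["wrist_force"],s["ft_torque"],s["joint_positions"],s["grip_width"],s["grip_force"])
E
python3 st.py
```

```text
11.625 [0.5044 0.0137 0.1241] yaw 77.24244672787796 [ 8.8212 -2.6251 -0.0893] [-0.788  -2.5166 -0.0335] [ 24.5821 -12.1182 -19.8841   0.1441 -81.9168 142.6403] 0.3807749875881682 50.45959174633026
```

The knob sits about 2.5 mm further in +x than the hand. I'll re-centre, then start turning.

{"op": "drive_tool", "data": {"increments": [{"delta_pos": [0.0012, -0.0003, 0], "turn": [0, 0, 0], "claw": 0.3}, {"delta_pos": [0.0024, -0.0006, 0], "turn": [0, 0, 0], "claw": 0.3}, {"delta_pos": [0.0024, -0.0006, 0], "turn": [0, 0, 0], "claw": 0.3}]}}

```text
time: 12.0
ee_pos: [0.5046, 0.0136, 0.1238]
orientation: [[0.22, 0.975, 0.001], [0.975, -0.22, 0.001], [0.001, 0.001, -1.0]]
wrist_force: [-3.0, 1.6, 6.6]
grip_width: 0.381
grip_force: 51.5
```

```bash
python3 st.py
```

```text
12.0 [0.5046 0.0136 0.1238] yaw 77.28372301145932 [-2.9682  1.5736  6.6466] [ 0.6141  1.3657 -0.0953] [ 24.4422 -11.7755 -19.564   -0.0101 -82.1566 142.8429] 0.38130217535950983 51.46464407444
```

{"op": "drive_tool", "data": {"increments": [{"delta_pos": [-0.0006, 0.0003, 0.001], "turn": [0, 0, 0], "claw": 0.3}, {"delta_pos": [-0.0006, 0.0003, 0.0008], "turn": [0, 0, -5], "claw": 0.3}, {"delta_pos": [-0.0006, 0.0003, 0.0006], "turn": [0, 0, -10], "claw": 0.3}, {"delta_pos": [-0.0006, 0.0003, 0.0004], "turn": [0, 0, -15], "claw": 0.3}, {"delta_pos": [-0.0006, 0.0003, 0.0002], "turn": [0, 0, -20], "claw": 0.3}, {"delta_pos": [-0.0006, 0.0003, 0], "turn": [0, 0, -25], "claw": 0.3}, {"delta_pos": [-0.0006, 0.0003, -0.0003], "turn": [0, 0, -30], "claw": 0.3}]}}

```text
time: 12.88
ee_pos: [0.5048, 0.0135, 0.1228]
orientation: [[0.68, 0.733, 0.002], [0.733, -0.68, -0.0], [0.002, 0.002, -1.0]]
wrist_force: [2.4, -1.3, 2.8]
grip_width: 0.38
grip_force: 50.8
```

```bash
python3 st.py
```

```text
12.875 [0.5048 0.0135 0.1228] yaw 47.12785065468719 [ 2.3593 -1.2822  2.7858] [-0.3285 -0.9332  0.178 ] [ 24.4821 -11.817  -19.7365   0.0652 -81.9599 112.6367] 0.37964858052352873 50.80573797225952
```

Drag is 0.16 N m, all small loads, and no slip. Continuing.

{"op": "drive_tool", "data": {"increments": [{"delta_pos": [0.0003, -0.0001, -0.0002], "turn": [0, 0, -9], "claw": 0.3}, {"delta_pos": [0.0003, -0.0001, -0.0006], "turn": [0, 0, -18], "claw": 0.3}, {"delta_pos": [0.0003, -0.0001, -0.001], "turn": [0, 0, -27], "claw": 0.3}, {"delta_pos": [0.0003, -0.0001, -0.0013], "turn": [0, 0, -36], "claw": 0.3}, {"delta_pos": [0.0003, -0.0001, -0.0017], "turn": [0, 0, -45], "claw": 0.3}]}}

```text
time: 13.5
ee_pos: [0.505, 0.0131, 0.1209]
orientation: [[0.999, 0.035, 0.002], [0.035, -0.999, -0.001], [0.002, 0.001, -1.0]]
wrist_force: [3.5, -2.3, 2.1]
grip_width: 0.379
grip_force: 50.7
```

```bash
python3 st.py
```

```text
13.5 [0.505  0.0131 0.1209] yaw 1.991773380222671 [ 3.468  -2.2704  2.0788] [-0.7586 -0.9847  0.21  ] [ 24.4446 -11.7226 -19.858    0.0862 -81.7763  67.5348] 0.3787901057248441 50.73644042015076
```

{"op": "drive_tool", "data": {"increments": [{"delta_pos": [0.0006, -0.0006, -0.0002], "turn": [0, 0, -5], "claw": 0.3}, {"delta_pos": [0.0006, -0.0006, -0.0004], "turn": [0, 0, -10], "claw": 0.3}, {"delta_pos": [0.0006, -0.0006, -0.0006], "turn": [0, 0, -15], "claw": 0.3}, {"delta_pos": [0.0006, -0.0006, -0.0008], "turn": [0, 0, -20], "claw": 0.3}]}}

```text
time: 14.0
ee_pos: [0.5051, 0.0129, 0.12]
orientation: [[0.952, -0.307, 0.001], [-0.307, -0.952, -0.0], [0.001, -0.0, -1.0]]
wrist_force: [0.8, -0.8, 3.0]
grip_width: 0.382
grip_force: 50.9
```

```bash
python3 st.py
```

```text
14.0 [0.5051 0.0129 0.12  ] yaw -17.87024184138207 [ 0.8441 -0.8289  2.9711] [-0.156  -0.0012  0.1789] [ 24.3652 -11.623  -19.8432   0.0244 -81.746   47.7611] 0.3815210519146363 50.91846585273743
```

{"op": "drive_tool", "data": {"increments": [{"delta_pos": [0.0002, -0.0002, 0], "turn": [0, 0, -5], "claw": 0.3}, {"delta_pos": [0.0002, -0.0002, -0.0001], "turn": [0, 0, -10], "claw": 0.3}, {"delta_pos": [0.0002, -0.0002, -0.0003], "turn": [0, 0, -15], "claw": 0.3}, {"delta_pos": [0.0002, -0.0002, -0.0005], "turn": [0, 0, -20], "claw": 0.3}]}}

```text
time: 14.5
ee_pos: [0.505, 0.0127, 0.1192]
orientation: [[0.789, -0.614, -0.0], [-0.614, -0.789, -0.0], [-0.0, 0.0, -1.0]]
wrist_force: [-0.7, -0.6, 2.9]
grip_width: 0.379
grip_force: 50.8
```

```bash
python3 st.py
```

```text
14.5 [0.505  0.0127 0.1192] yaw -37.86819936411457 [-0.6722 -0.6491  2.8972] [-0.0711  0.2077  0.1643] [ 24.3341 -11.5717 -19.8799   0.0064 -81.7051  27.7967] 0.379430082808096 50.7873809337616
```

Still free at 115° turned.

{"op": "drive_tool", "data": {"increments": [{"delta_pos": [0, 0, -0.0002], "turn": [0, 0, -5], "claw": 0.3}, {"delta_pos": [0, 0, -0.0004], "turn": [0, 0, -10], "claw": 0.3}, {"delta_pos": [0, 0, -0.0006], "turn": [0, 0, -15], "claw": 0.3}, {"delta_pos": [0, 0, -0.0008], "turn": [0, 0, -20], "claw": 0.3}]}}

```text
time: 15.0
ee_pos: [0.5048, 0.0125, 0.1184]
orientation: [[0.532, -0.847, -0.0], [-0.847, -0.532, -0.0], [0.0, 0.001, -1.0]]
wrist_force: [-1.3, -0.8, 2.0]
grip_width: 0.385
grip_force: 50.9
```

```bash
python3 st.py
```

```text
15.0 [0.5048 0.0125 0.1184] yaw -57.8719514877393 [-1.2626 -0.8357  1.9863] [-0.1641  0.4724  0.1456] [ 24.3288 -11.5564 -19.9508   0.0127 -81.6425   7.7974] 0.385163876238675 50.86563169956207
```

{"op": "drive_tool", "data": {"increments": [{"delta_pos": [-0.0002, -0.0002, -0.0002], "turn": [0, 0, -5], "claw": 0.3}, {"delta_pos": [-0.0003, -0.0002, -0.0004], "turn": [0, 0, -10], "claw": 0.3}, {"delta_pos": [-0.0003, -0.0002, -0.0006], "turn": [0, 0, -15], "claw": 0.3}, {"delta_pos": [-0.0003, -0.0002, -0.0008], "turn": [0, 0, -20], "claw": 0.3}]}}

```text
time: 15.5
ee_pos: [0.5047, 0.0124, 0.1181]
orientation: [[0.21, -0.978, 0.0], [-0.978, -0.21, -0.0], [0.0, 0.0, -1.0]]
wrist_force: [-2.6, 0.5, 5.2]
grip_width: 0.382
grip_force: 51.1
```

```bash
python3 st.py
```

```text
15.5 [0.5047 0.0124 0.1181] yaw -77.85552487799357 [-2.6211  0.5064  5.1606] [0.0135 0.8633 0.255 ] [ 24.3293 -11.6084 -20.0281   0.0179 -81.5851 -12.1874] 0.38163962183502825 51.12902641296387
```

Contact felt: 0.255 N m against 0.16 free, and z has stopped falling. From here the bridge springs, so I'll hold z and relieve the axial load.

{"op": "drive_tool", "data": {"increments": [{"delta_pos": [-0.0004, 0, 0.0005], "turn": [0, 0, -4], "claw": 0.3}, {"delta_pos": [-0.0004, 0, 0.0008], "turn": [0, 0, -8], "claw": 0.3}, {"delta_pos": [-0.0004, 0, 0.0008], "turn": [0, 0, -11], "claw": 0.3}]}}

```text
time: 15.88
ee_pos: [0.5045, 0.0124, 0.1181]
orientation: [[0.021, -1.0, 0.0], [-1.0, -0.021, -0.0], [0.0, -0.0, -1.0]]
wrist_force: [0.8, -0.5, -1.1]
grip_width: 0.382
grip_force: 50.7
```

```bash
python3 st.py
```

```text
15.875 [0.5045 0.0124 0.1181] yaw -88.81074745236413 [ 0.792  -0.5098 -1.0661] [-0.3344 -0.5544  0.2737] [ 24.3371 -11.6436 -20.061    0.0166 -81.583  -23.1503] 0.3815834544760081 50.665828585624695
```

{"op": "drive_tool", "data": {"increments": [{"delta_pos": [0, 0, -0.0002], "turn": [0, 0, -4], "claw": 0.3}, {"delta_pos": [0, 0, -0.0002], "turn": [0, 0, -8], "claw": 0.3}, {"delta_pos": [0, 0, -0.0002], "turn": [0, 0, -8], "claw": 0.3}]}}

```text
time: 16.25
ee_pos: [0.5044, 0.0124, 0.118]
orientation: [[-0.116, -0.993, -0.0], [-0.993, 0.116, -0.0], [0.0, -0.0, -1.0]]
wrist_force: [0.9, -0.7, 0.2]
grip_width: 0.381
grip_force: 50.8
```

```bash
python3 st.py
```

```text
16.25 [0.5044 0.0124 0.118 ] yaw -96.688666750813 [ 0.9227 -0.6976  0.241 ] [-0.3193 -0.3777 -0.0218] [ 24.3393 -11.6476 -20.0713   0.0112 -81.5813 -31.0296] 0.3813623486906527 50.76882362365723
```

{"op": "drive_tool", "data": {"increments": [{"delta_pos": [0, 0, 0], "turn": [0, 0, -3], "claw": 0.3}, {"delta_pos": [0, 0, 0], "turn": [0, 0, -6], "claw": 0.3}]}}

```text
time: 16.5
ee_pos: [0.5044, 0.0124, 0.118]
orientation: [[-0.22, -0.976, -0.0], [-0.976, 0.22, -0.0], [0.0, 0.0, -1.0]]
wrist_force: [1.4, -1.2, 0.8]
grip_width: 0.382
grip_force: 50.7
```

```bash
python3 st.py
```

```text
16.5 [0.5044 0.0124 0.118 ] yaw -102.6983397785744 [ 1.3588 -1.1836  0.7771] [-0.4151 -0.2545  0.2758] [ 24.3413 -11.6458 -20.0748   0.0103 -81.5848 -37.0412] 0.3816279028253413 50.72972595691681
```

The reading is ambiguous: either slip or at-rest drag. I'll firm up the grip and probe with small steps.

{"op": "drive_tool", "data": {"increments": [{"delta_pos": [0, 0, 0], "turn": [0, 0, 0], "claw": 0.3}, {"delta_pos": [0, 0, 0], "turn": [0, 0, 0], "claw": 0.3}, {"delta_pos": [0, 0, 0], "turn": [0, 0, 0], "claw": 0.3}], "newtons": 90}}

```text
time: 16.88
ee_pos: [0.5044, 0.0124, 0.1181]
orientation: [[-0.219, -0.976, -0.0], [-0.976, 0.219, -0.0], [0.0, 0.0, -1.0]]
wrist_force: [-1.0, -1.0, 3.0]
grip_width: 0.372
grip_force: 88.9
```

```bash
python3 st.py
```

```text
16.875 [0.5044 0.0124 0.1181] yaw -102.66827036884354 [-0.9642 -1.0267  3.0126] [-0.3352  0.0024  0.105 ] [ 24.3379 -11.6528 -20.0647   0.0043 -81.5914 -37.0068] 0.37217577114609596 88.90644192695618
```

{"op": "drive_tool", "data": {"increments": [{"delta_pos": [0, 0, 0], "turn": [0, 0, -1.5], "claw": 0.3}, {"delta_pos": [0, 0, 0], "turn": [0, 0, -3], "claw": 0.3}]}}

```text
time: 17.12
ee_pos: [0.5044, 0.0124, 0.1181]
orientation: [[-0.272, -0.962, -0.0], [-0.962, 0.272, -0.0], [0.0, 0.0, -1.0]]
wrist_force: [-1.3, -1.9, 3.5]
grip_width: 0.375
grip_force: 89.0
```

```bash
python3 st.py
```

```text
17.125 [0.5044 0.0124 0.1181] yaw -105.80013940215301 [-1.3342 -1.8568  3.5183] [-0.5588  0.1982  0.3295] [ 24.3407 -11.6522 -20.0672   0.0086 -81.5948 -40.1421] 0.3746438010369121 88.95581603050232
```

{"op": "drive_tool", "data": {"increments": [{"delta_pos": [0, 0, 0.0004], "turn": [0, 0, 1.5], "claw": 0.3}, {"delta_pos": [0, 0, 0.0004], "turn": [0, 0, 3], "claw": 0.3}]}}

```text
time: 17.38
ee_pos: [0.5043, 0.0124, 0.1181]
orientation: [[-0.218, -0.976, -0.0], [-0.976, 0.218, -0.0], [0.0, 0.0, -1.0]]
wrist_force: [0.8, -1.5, 1.4]
grip_width: 0.374
grip_force: 89.0
```

```bash
python3 st.py
```

```text
17.375 [0.5043 0.0124 0.1181] yaw -102.61699207676341 [ 0.849  -1.5125  1.4449] [-0.6079 -0.3129 -0.0422] [ 24.3335 -11.642  -20.0528  -0.0015 -81.6073 -36.9503] 0.37365749929999476 89.04494404792786
```

{"op": "drive_tool", "data": {"increments": [{"delta_pos": [0, 0, 0], "turn": [0, 0, -2], "claw": 0.3}, {"delta_pos": [0, 0, 0], "turn": [0, 0, -4], "claw": 0.3}, {"delta_pos": [0, 0, 0], "turn": [0, 0, -6], "claw": 0.3}]}}

```text
time: 17.75
ee_pos: [0.5043, 0.0125, 0.1181]
orientation: [[-0.323, -0.946, -0.001], [-0.946, 0.323, -0.0], [0.0, 0.0, -1.0]]
wrist_force: [0.3, -1.7, -0.7]
grip_width: 0.369
grip_force: 89.1
```

```bash
python3 st.py
```

```text
17.75 [0.5043 0.0125 0.1181] yaw -108.8543462091202 [ 0.3166 -1.6887 -0.6593] [-0.8162 -0.48    0.3607] [ 24.3406 -11.6418 -20.0548  -0.0034 -81.617  -43.1945] 0.3687691781097023 89.10168170928955
```

The hysteresis gives about 0.17 N m over free. I'll turn 3° more, near 0.19, then read once.

{"op": "drive_tool", "data": {"increments": [{"delta_pos": [0, 0, -0.0001], "turn": [0, 0, -1.5], "claw": 0.3}, {"delta_pos": [0, 0, -0.0001], "turn": [0, 0, -3], "claw": 0.3}]}}

```text
time: 18.0
ee_pos: [0.5043, 0.0125, 0.1181]
orientation: [[-0.372, -0.928, -0.001], [-0.928, 0.372, -0.0], [0.0, 0.0, -1.0]]
wrist_force: [0.8, -3.2, -1.2]
grip_width: 0.374
grip_force: 89.1
```

```bash
python3 st.py
```

```text
18.0 [0.5043 0.0125 0.1181] yaw -111.81600746133728 [ 0.7991 -3.159  -1.1613] [-0.8294 -0.3291  0.2963] [ 24.3383 -11.6445 -20.0562  -0.0076 -81.6171 -46.1532] 0.373622892982824 89.11865472793579
```

{"op": "drive_tool", "data": {"increments": [{"delta_pos": [0, -0.0004, -0.0002], "turn": [0, 0, -2], "claw": 0.3}, {"delta_pos": [0, -0.0004, -0.0002], "turn": [0, 0, -4], "claw": 0.3}], "newtons": 110}}

```text
time: 18.25
ee_pos: [0.5042, 0.0124, 0.1181]
orientation: [[-0.436, -0.9, -0.0], [-0.9, 0.436, 0.001], [-0.0, 0.001, -1.0]]
wrist_force: [-0.3, 0.6, 0.8]
grip_width: 0.366
grip_force: 108.8
```

```bash
python3 st.py
```

```text
18.25 [0.5042 0.0124 0.1181] yaw -115.83791405862945 [-0.3268  0.6121  0.7527] [-0.0081  0.3633  0.3519] [ 24.3102 -11.6598 -20.0547  -0.0372 -81.6062 -50.1427] 0.36607786810135695 108.76788139343262
```

{"op": "drive_tool", "data": {"increments": [{"delta_pos": [0, 0, 0], "turn": [0, 0, 1.5], "claw": 0.3}, {"delta_pos": [0, 0, 0], "turn": [0, 0, 3], "claw": 0.3}]}}

```text
time: 18.5
ee_pos: [0.5043, 0.0124, 0.1181]
orientation: [[-0.384, -0.923, -0.0], [-0.923, 0.384, 0.001], [-0.0, 0.0, -1.0]]
wrist_force: [-1.7, 1.5, 1.8]
grip_width: 0.366
grip_force: 108.8
```

```bash
python3 st.py
```

```text
18.5 [0.5043 0.0124 0.1181] yaw -112.60225567608352 [-1.7406  1.5087  1.8121] [ 0.5129  0.6207 -0.0095] [ 24.3086 -11.6556 -20.0515  -0.0361 -81.6014 -46.9056] 0.36597253779508 108.78717184066772
```

The estimate is about 0.15 N m over free after the back-off. I'll advance 4.5° to about 0.18–0.2, then release.

{"op": "drive_tool", "data": {"increments": [{"delta_pos": [0, 0, 0], "turn": [0, 0, -1.5], "claw": 0.3}, {"delta_pos": [0, 0, 0], "turn": [0, 0, -3], "claw": 0.3}, {"delta_pos": [0, 0, 0], "turn": [0, 0, -4.5], "claw": 0.3}]}}

```text
time: 18.88
ee_pos: [0.5043, 0.0124, 0.1181]
orientation: [[-0.459, -0.889, -0.0], [-0.889, 0.459, 0.0], [-0.0, 0.0, -1.0]]
wrist_force: [-2.9, 3.7, 1.9]
grip_width: 0.367
grip_force: 108.9
```

```bash
python3 st.py
```

```text
18.875 [0.5043 0.0124 0.1181] yaw -117.3061693199105 [-2.8605  3.7308  1.9058] [1.0064 1.0187 0.3263] [ 24.3109 -11.656  -20.0585  -0.0286 -81.6015 -51.6129] 0.36671575912568966 108.85149478912354
```

About 0.17–0.19 N m over free, which is inside the window. Releasing and rising.

{"op": "drive_tool", "data": {"increments": [{"delta_pos": [-0.0004, 0.0004, 0], "turn": [0, 0, 0], "claw": 0.5}, {"delta_pos": [0, 0, 0], "turn": [0, 0, 0], "claw": 0.7}, {"delta_pos": [0, 0, 0], "turn": [0, 0, 0], "claw": 0.7}, {"delta_pos": [0, 0, 0.01], "turn": [0, 0, 0], "claw": 0.7}, {"delta_pos": [0, 0, 0.03], "turn": [0, 0, 0], "claw": 0.7}, {"delta_pos": [0, 0, 0.07], "turn": [0, 0, 0], "claw": 0.7}, {"delta_pos": [0, 0, 0.12], "turn": [0, 0, 0], "claw": 0.7}, {"delta_pos": [-0.02, -0.04, 0.13], "turn": [0, 0, 0], "claw": 0.7}, {"delta_pos": [-0.04, -0.08, 0.13], "turn": [0, 0, 0], "claw": 0.7}, {"delta_pos": [-0.04, -0.08, 0.13], "turn": [0, 0, 0], "claw": 0.7}]}}

```text
time: 20.12
ee_pos: [0.4639, -0.0698, 0.2508]
orientation: [[-0.46, -0.888, 0.004], [-0.888, 0.46, 0.0], [-0.002, -0.003, -1.0]]
wrist_force: [1.0, 1.1, 0.3]
grip_width: 0.7
grip_force: 0.0
```

Run:
```python
from h import *
np.set_printoptions(precision=4,suppress=True)
s=robot.state(); print(s["time"],s["ee_pos"],s["wrist_force"],s["ft_torque"],s["grip_force"])
im,_,X=cloud("side"); z=X[...,2]
m=(z>.112)&(z<.17)&(np.hypot(X[...,0]-.502,X[...,1]-.0135)<.03); print(m.sum(),X[m].min(0),X[m].max(0))
print([(r["uv"],r["p"]) for r in robot.place_of("side","shaft_outer")[:2]])
cv2.imwrite("pics/s5.png",cv2.resize(im[130:290,240:400],None,fx=3.5,fy=3.5,interpolation=cv2.INTER_CUBIC)[:,:,::-1])
```

```text
20.125 [ 0.4639 -0.0698  0.2508] [0.9926 1.059  0.3231] [ 0.036  -0.0487  0.0261] 0.0
186 [ 0.4825 -0.0044  0.113 ] [0.5202 0.0329 0.148 ]
[([341.0, 242.0], 0.88), ([228.4, 331.1], 0.46)]
```

View pics/s5.png

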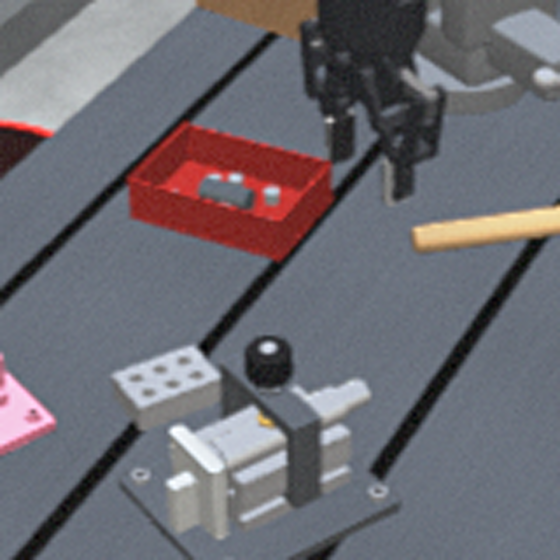

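The knob now stands about 6 mm lower at crop (268,360). The brass pad is on the shaft, the shaft is still at the stop, and the gripper is clear. Handing in.

```bash
python3 -c "
from bench import robot
print(robot.job_done())"
```

```text
the job is handed in; nothing more can be done
None
```

The job is handed in: the shaft is home against the stop, the clamp knob is finger-tight at roughly 0.16–0.19 N m over free by my torque readings (noisy by about 0.03), and the gripper is open and clear after about 20 s of the 72 s allowed.

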